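# Free the disc clamp of the mosaic workshop's flat lap

## Task

The flat lap's grinding disc is to be changed. Lift the clear splash hood by its yellow bar until the red stay leg drops behind its catch, then lower it gently until it stands propped on the leg - never let the hood fall - and let go. Then slacken the orange knob in the middle of the disc by half a turn anticlockwise seen from above, leaving the hood propped and the things lying around the machine where they are.

Things in the scene. Friction and masses are not known exactly. Their poses are not given: they have to be found in the camera images.
- lap: The flat lap (tile-edge grinder), fixed: teal housing 330 mm (its x) by 304 mm (y), deck 80 mm above the table; on it a round black splash pan, 125 mm outer radius, rim 110 mm above the table, and in it a grey disc of 101 mm radius, its top 94 mm above the table. Origin: on the table under the disc's axis. Its -x side is the front, z is up; turned by up to 0.3 rad from facing the robot.
- hood (a joint): Angle of the clear splash hood, rad: 0 = shut (level), grows as its front is lifted, 1.16 = end stop. Left free, it falls shut from any angle (about 0.42 kg; under 4 N at the handle) unless the stay holds it. Propped on the stay it stands at about 1.00 (0.96 to 1.03).
- hood_hinge (a point): Middle of the hood's hinge line, at the rear of the machine: 145 mm behind the knob axis (lap's +x), 110 mm above the table. The hinge line runs along the lap's y. The hood is a clear 4 mm top 185 mm deep and 240 mm wide, 40 mm above the hinge plane when shut, with side cheeks and an open front.
- hood_handle (a point): Centre of the yellow round handle bar: 12 mm thick, 130 mm long along the lap's y (and this point's y), on pillars 58 mm either side, its axis 38 mm above the hood's top. Hood shut: 165 mm in front of the hinge line and 78 mm above it (188 mm above the table); circle of 182 mm radius. Pinch it across from above: it turns in a grip of 20 to 30 N while the hand keeps its orientation.
- stay (a joint): Angle of the red stay leg about its pivot on the hood's left cheek (lap's +y side), rad: 0 = folded with the hood shut, negative as it hangs down. The leg swings freely by its own weight; nothing need touch it.
- stay_foot (a point): Axis of the black roller (16 mm thick) at the end of the 120 mm stay leg. As the hood is lifted it rolls rearward on the aluminium rail, up the catch's ramp, and falls behind the catch when the hood passes about 1.06 rad; lowered after that, the hood comes to rest on the leg at about 1.00 rad. Lowered before it has fallen, the roller runs forward again and the hood goes on down.
- stay_catch (a point): Foot of the upright rear face of the steel catch (10 mm high) on the rail, 92 mm above the table. Propped, the roller stands on the rail against that face (its axis 8 mm to the rear of it and 8 mm up).
- knob (a joint): Angle of the orange clamp knob on the spindle, rad: 0 = tight, grows anticlockwise seen from above (slackening), 5.6 = end. It needs about 0.15 N m and stays where it is left. The spindle is locked and does not turn.
- knob_grip (a point): On the knob's vertical axis at mid-height of its T-bar, 120 mm above the table. The bar is 66 mm long (this point's x), 15 mm thick (y), 24 mm tall; a white line marks its +x end. Under it a thin black stem and a steel flange of 30 mm radius (top 98 mm above the table). At the start the bar points up to 0.6 rad either way from the lap's x.
- spare_disc: Spare grey grinding disc, 200 mm wide, 5 mm thick, flat on the table beside the machine; bystander, origin under its centre.
- water_bottle: Clear water bottle with a blue cap, 66 mm wide, 205 mm tall, left of the machine; bystander, origin under its centre.
- nippers: Tile nippers with blue handles, 210 mm long, lying left of the machine; bystander, origin on the table at their middle.
- tub_red: Small clear tub with red chips, 150 x 120 x 70 mm; bystander, origin under its centre.
- dish: Black fluted dish with white chips, 176 mm wide, 32 mm tall; bystander, origin under its centre.

How it is judged:
By the outcome, as a careful person would: the job done as asked, in the order asked, and still so for the second after the job is handed in, with the robot touching nothing.
It also fails if it takes over 67 s, if anything falls off the work surface, if the arm or the gripper's body presses on something with over 40 N, if the wrist force passes 120 N, or if a joint passes its speed limit or range.

## Robot

A 7-joint arm with a two-finger parallel gripper is mounted at the origin on the work surface. World frame = base frame: x ahead of the robot, y to its left, z up, the work surface at z = 0. Lengths are in m, angles in rad, forces in N, time in s.
With the tool pointing down it reaches from about 0.425 to 0.95 m from the base axis. Payload 4.7 kg.
Tool frame: the origin (TCP) lies between the finger pads; the fingertips stand 25 mm ahead of it and the grasp point (between the pads) lies 6 mm ahead of it; x points along the fingers, z is the direction in which the jaws open and shut, and the axes are right-handed (so a half turn about x gives the same grasp; the last joint's range is limited). The gripper opens to 85 mm and grips with 20 to 120 N. Pads are 22 mm wide; open, the fingers measure 114 mm over their backs; the gripper's body (76 mm by 85 mm) begins 54 mm behind the grasp point. The pads swing forward as they close: fully open they stand 13 mm farther back than shut.
Start: joints at [1.1, 0.469, -0.049, 1.532, 0.024, 1.141, -0.082], TCP at [0.289, -0.61, 0.256] pointing down, gripper open.
Joint ranges: [-2.59, 2.59], [-0.33, 1.99], [-1.39, 1.29], [0.1, 2.45], [-1.04, 4.18], [0.21, 1.99], [-2.66, 2.66]. Speed limits (rad/s): [2.57, 2.57, 3.14, 3.14, 3.14, 3.14, 3.14].

## Interface

Orientations are given as a 3x3 rotation matrix whose columns are the frame's x, y, z axes.
In Python, from rig import * gives the robot as it stands. Calls block until the motion is done:
- movep(position, orientation): joint-space move of the TCP to a pose.
- move_l(position, attitude=None, feed=0.15, until_force=None): straight line of the TCP; attitude=None keeps the orientation; feed is the mean speed in m/s. With until_force (N) it stops when the force on the tool has changed by that much, and returns True; else False.
- move_joints(angles): joint-space move.
- command_gripper(opening, newtons=None): finger opening in m; newtons is the grip in N (None keeps the last); returns when the fingers have stopped.
- sleep(seconds).
- inverse_kinematics(position, orientation): joint angles nearest the present ones, or None.
- sense(): the state.
- camera(name): name is "scene" or "side" or "wrist"; returns (picture, depth): 384x512x3 uint8, red, green, blue; 384x512 float32, m along the optical axis (not along the pixel's ray), 0 where there is no reading.
- camera_params(name): a dict with "K" (3x3 intrinsics, pixels), "position" and "rotation" of the camera in the world; the wrist camera has in their place "tool_from_camera" (4x4, takes a point from camera to tool coordinates, whose origin is the TCP and whose axes are the tool frame's). Camera axes: x right, y down, z forward; pixel columns grow to the right and rows downward; lengths in m; the calibration is good to about 2 mm. The wrist camera is an equidistant fisheye: a pixel r from the principal point sees the ray r / f radians off the axis. A picture is of the moment at which its call begins: read the wrist's pose just before it. camera_params takes no time and is no camera call.
A pose or a line that the arm cannot do raises Unreachable and nothing moves.
- finish_job(): hands the job in, once; it reports no verdict.
The state is a dict: "time_s": time; "joint_pos": joint angles; "qd": joint speeds; "joint_efforts": joint torques, N m; "position": TCP position; "tcp_rot": TCP orientation; "wrist_force": force on the tool from outside, world axes, zero at the start; "ft_torque": the same for the moment, N m; "finger_gap": finger opening in m.
Only numpy, scipy, OpenCV 4.12 (cv2) and the standard library are available. Lean on these libraries where they do the work, as an engineer would, in place of code of your own. Each camera call takes 0.05 s, during which the arm holds its last target.

## Working session

There is one attempt and no reset: what is moved stays moved. The work goes in short steps, each a Python script; the robot and the scene stay as the last script left them, time stands still between calls to the robot, and variables do not carry over. Pictures are saved under pics/ and viewed, and the job is handed in when it is done.

```bash
mkdir -p pics; ls
python3 - <<'E'
from rig import *
import cv2, numpy as np
s=sense(); print(s)
for n in ("scene","side","wrist"):
    p,d=camera(n); cv2.imwrite(f"pics/a_{n}.png",p[:,:,::-1]); np.savez(f"pics/a_{n}.npz",p=p,d=d)
    print(n,camera_params(n))
E
```

```text
pics
{'time_s': 0.0, 'joint_pos': array([ 1.10008366,  0.46944282, -0.04856932,  1.5337049 ,  0.02410998,
        1.14096894, -0.08228959]), 'qd': array([-0.00070528,  0.00081947, -0.00040233, -0.00337661,  0.00114726,
       -0.00019864, -0.00106737]), 'joint_efforts': array([ 5.71101839e-05, -5.10312080e+01, -4.65992675e-02, -2.37707144e+01,
        1.07446901e-02,  7.58433889e-03,  1.13819107e-05]), 'position': array([ 0.28838359, -0.60970605,  0.25525571]), 'tcp_rot': array([[-9.10154095e-04,  9.03967966e-01,  4.27599213e-01],
       [ 1.71114128e-03,  4.27600172e-01, -9.03966352e-01],
       [-9.99998122e-01, -9.10660109e-05, -1.93599895e-03]]), 'wrist_force': array([-0.10445433,  0.4485582 , -0.79158673]), 'ft_torque': array([ 0.00221751, -0.06492415, -0.04347273]), 'finger_gap': 0.08543942672581054}
scene {'K': array([[449.90705777,   0.        , 246.95035384],
       [  0.        , 449.90705777, 191.74893421],
       [  0.        ,   0.        ,   1.        ]]), 'position': array([1.52614548, 0.032943  , 1.46548538]), 'rotation': array([[-0.02930316,  0.79884056, -0.60082866]
[... 309 characters left out ...]
1.175051  ]), 'rotation': array([[-0.85467256, -0.40794714,  0.32111362],
       [-0.51885023,  0.64954938, -0.55576977],
       [ 0.01814553, -0.64161104, -0.7668155 ]])}
wrist {'K': array([[297.31863964,   0.        , 256.83747103],
       [  0.        , 297.31863964, 197.71849351],
       [  0.        ,   0.        ,   1.        ]]), 'tool_from_camera': array([[-1.78700819e-03, -2.76539328e-01,  9.61000940e-01,
        -1.17046088e-01],
       [ 2.45863363e-04, -9.61002567e-01, -2.76539339e-01,
         6.90687890e-02],
       [ 9.99998373e-01, -2.57903141e-04,  1.78531035e-03,
        -6.56750144e-05],
       [ 0.00000000e+00,  0.00000000e+00,  0.00000000e+00,
         1.00000000e+00]])}
```

View pics/a_scene.png

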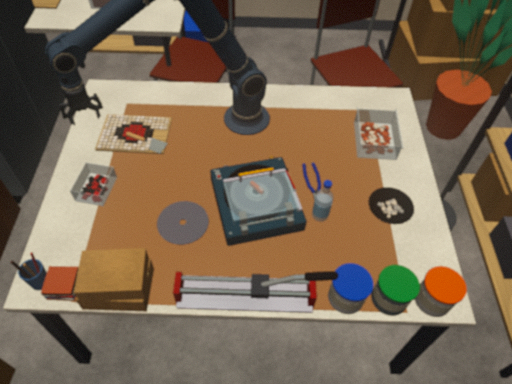

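View pics/a_side.png

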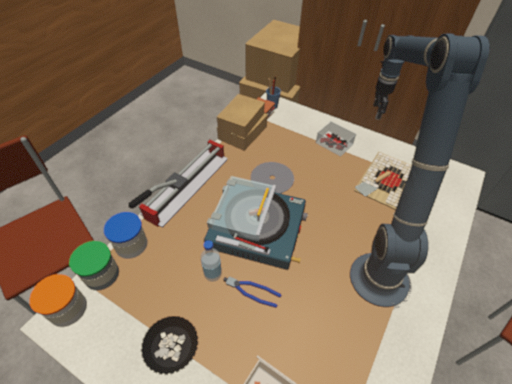

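View pics/a_wrist.png

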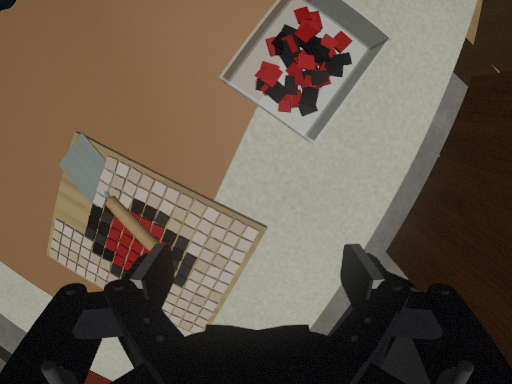

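Run:
```python
import cv2
a=cv2.imread("pics/a_scene.png")[150:250,200:340]; cv2.imwrite("pics/b1.png",cv2.resize(a,None,fx=5,fy=5,interpolation=2))
a=cv2.imread("pics/a_side.png")[165:275,195:315]; cv2.imwrite("pics/b2.png",cv2.resize(a,None,fx=5,fy=5,interpolation=2))
```

```text
(no output)
```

View pics/b1.png

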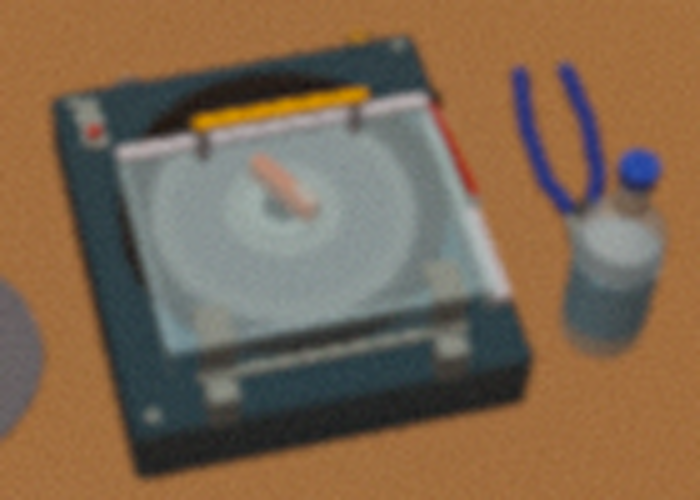

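View pics/b2.png

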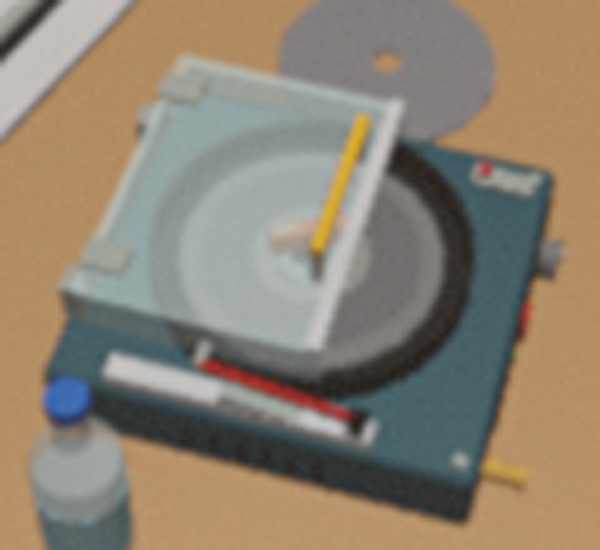

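```bash
cat > h.py <<'E'
import numpy as np, cv2
def ray(cp,u,v):
    K=cp["K"]; d=np.array([(u-K[0,2])/K[0,0],(v-K[1,2])/K[1,1],1.]); d=cp["rotation"]@d
    return np.array(cp["position"]),d/np.linalg.norm(d)
def wray(cp,pos,rot,u,v):
    K=cp["K"]; x=u-K[0,2]; y=v-K[1,2]; r=np.hypot(x,y); th=r/K[0,0]
    d=np.array([np.sin(th)*x/r,np.sin(th)*y/r,np.cos(th)]); T=cp["tool_from_camera"]
    return pos+rot@T[:3,3], rot@(T[:3,:3]@d)
def tri(*rs):
    A=np.zeros((3,3));b=np.zeros(3)
    for o,d in rs:
        P=np.eye(3)-np.outer(d,d);A+=P;b+=P@o
    x=np.linalg.solve(A,b)
    return x,[np.linalg.norm((np.eye(3)-np.outer(d,d))@(x-o)) for o,d in rs]
def plane(r,z):
    o,d=r; return o+d*(z-o[2])/d[2]
def blob(p,lo,hi,box):
    u0,v0,u1,v1=box
    h=cv2.cvtColor(np.ascontiguousarray(p),cv2.COLOR_RGB2HSV)
    m=np.zeros(h.shape[:2],np.uint8); m[v0:v1,u0:u1]=cv2.inRange(h,np.array(lo),np.array(hi))[v0:v1,u0:u1]
    n,l,s,c=cv2.connectedComponentsWithStats(m)
    if n<2: return None
    i=1+np.argmax(s[1:,4]); pts=np.argwhere(l==i)[:,::-1].astype(np.float32)
    r=cv2.minAreaRect(pts); bp=cv2.boxPoints(r)
    e=[(bp[i]+bp[(i+1)%4])/2 for i in range(4)]
    if np.linalg.norm(e[0]-e[2])>np.linalg.norm(e[1]-e[3]): a,b=e[0],e[2]
    else: a,b=e[1],e[3]
    return pts.mean(0),a,b,r,s[i,4]
E
python3 - <<'E'
from rig import camera_params
from h import *
R={}
for n,by,bk in (("scene",(235,162,280,182),(245,178,268,198)),("side",(250,180,275,220),(244,204,270,220))):
    p=np.load(f"pics/a_{n}.npz")["p"]; R[n]=(camera_params(n),blob(p,(20,150,120),(32,255,255),by),blob(p,(0,45,120),(16,255,255),bk))
    print(n,R[n][1],R[n][2])
for k in (1,2):
    a=R["scene"];b=R["side"]
    for i in (0,1,2):
        for j in ((0,) if i==0 else (1,2)):
            x,e=tri(ray(a[0],*a[k][i]),ray(b[0],*b[k][j])); print(k,i,j,x.round(4),np.round(e,4))
E
```

```text
scene (array([255.66667, 170.93939], dtype=float32), array([271.9717 , 167.84908], dtype=float32), array([239.00565, 174.0302 ], dtype=float32), ((255.48867797851562, 170.93963623046875), (2.0271739959716797, 33.5405158996582), 79.3803482055664), np.int32(66)) (array([255.75807, 186.2258 ], dtype=float32), array([251., 181.], dtype=float32), array([261.5, 191.5], dtype=float32), ((256.25, 186.25), (14.849241256713867, 4.242640495300293), 45.0), np.int32(62))
side (array([262.51724, 201.67241], dtype=float32), array([267.26154, 188.09232], dtype=float32), array([257.79077, 214.92615], dtype=float32), ((262.5261535644531, 201.5092315673828), (2.2188007831573486, 28.456119537353516), 19.44003677368164), np.int32(58)) (array([256.1, 210.6], dtype=float32), array([256., 209.], dtype=float32), array([256., 213.], dtype=float32), ((256.0, 211.0), (4.0, 2.0), 90.0), np.int32(10))
1 0 0 [0.4716 0.048  0.1903] [0.001 0.001]
1 1 1 [0.4772 0.0751 0.2562] [0.0381 0.0381]
1 1 2 [0.455  0.1081 0.1908] [0.0012 0.0012]
1 2 1 [ 0.4893 -0.0138  0.1928] [0.0006 0.0006]
1 2 2 [0.4668 0.0208 0.1255] [0.0436 0.0436]
2 0 0 [0.4941 0.0514 0.1264] [0.0023 0.0023]
2 1 1 [0.4894 0.0423 0.1404] [0.0138 0.0138]
2 1 2 [0.4829 0.0459 0.1283] [0.0181 0.0181]
2 2 1 [0.5047 0.0606 0.1246] [0.0138 0.0138]
2 2 2 [0.4983 0.0641 0.1118] [0.0097 0.0097]
```

```bash
cat > g.py <<'E'
import numpy as np
from scipy.spatial.transform import Rotation as Ro
yaw=0.272
H=np.array([0.4716,0.048,0.190])   # handle shut
def frame(): 
    lx=np.array([np.cos(yaw),np.sin(yaw),0]); ly=np.array([-np.sin(yaw),np.cos(yaw),0]); return lx,ly
def ori(zdir,tilt=0.0):
    # tool x down, z = zdir horizontal ; tilt: about lap y, hand body leans to the rear (+lap x)
    z=np.array(zdir)/np.linalg.norm(zdir); x=np.array([0,0,-1.]); y=np.cross(z,x)
    R=np.stack([x,y,z],1)
    _,ly=frame()
    return Ro.from_rotvec(ly*tilt).as_matrix()@R
E
python3 - <<'E'
from rig import *
from g import *
lx,ly=frame(); K=H+0.02*lx; K[2]=.124
hinge=H+.165*lx; hinge[2]=.110
print("knob",K,"hinge",hinge)
for s in (1,-1):
    R=ori(s*lx)
    p=H.copy(); p[2]=.33; print(s,"above",np.round(inverse_kinematics(p,R),2) if inverse_kinematics(p,R) is not None else None)
    for th,t in ((0,0),(.5,.15),(1.1,.0),(1.1,.4)):
        a=th+.4415; g=hinge-.182*np.cos(a)*lx+[0,0,.182*np.sin(a)]
        R=ori(s*lx,t); q=inverse_kinematics(g-.006*R[:,0],R); print(th,t,None if q is None else np.round(q,2))
for a in np.arange(-180,181,20):
    z=np.array([np.cos(np.radians(a)),np.sin(np.radians(a)),0]); q=inverse_kinematics(K+[0,0,.006],ori(z)); print(a,None if q is None else np.round(q,2))
E
```

```text
knob [0.49086471 0.05337317 0.124     ] hinge [0.63053386 0.09232864 0.11      ]
1 above [ 0.53  0.14 -0.79  1.86  0.11  1.19 -0.02]
0 0 [ 0.45  0.3  -0.75  2.03  0.26  0.9  -0.17]
0.5 0.15 [ 0.34  0.39 -0.71  1.75  0.25  1.26 -0.17]
1.1 0.0 [ 0.32  0.47 -0.75  1.56  0.33  1.25 -0.22]
1.1 0.4 [ 0.18  0.66 -0.69  1.29  0.32  1.72 -0.23]
-1 above None
0 0 [-1.09  0.37  1.13  2.11 -0.43  0.92 -2.59]
0.5 0.15 [-1.01  0.49  1.12  1.82 -0.4   1.27 -2.62]
1.1 0.0 [-0.94  0.56  1.11  1.63 -0.53  1.28 -2.6 ]
1.1 0.4 [-0.8   0.8   1.11  1.36 -0.49  1.74 -2.58]
-180 [ 0.69  0.64 -1.18  2.04  0.73  0.97  2.27]
-160 [-1.02  0.57  1.12  2.12 -0.69  0.87 -2.28]
-140 [-0.9   0.47  0.92  2.12 -0.53  0.8  -2.1 ]
-120 [ 0.09  0.36 -0.35  2.07  0.18  0.74 -2.46]
-100 [ 0.17  0.37 -0.44  2.06  0.23  0.75 -2.16]
-80 [ 0.2   0.38 -0.49  2.06  0.25  0.76 -1.83]
-60 [ 0.24  0.39 -0.53  2.06  0.28  0.77 -1.51]
-40 [ 0.27  0.4  -0.57  2.06  0.3   0.77 -1.18]
-20 [ 0.3   0.4  -0.61  2.05  0.33  0.78 -0.85]
0 [ 0.34  0.41 -0.65  2.05  0.35  0.78 -0.53]
20 [ 0.37  0.42 -0.69  2.05  0.38  0.79 -0.2 ]
40 [ 0.4   0.44 -0.74  2.05  0.41  0.8   0.12]
60 [ 0.43  0.45 -0.78  2.05  0.43  0.81  0.44]
80 [ 0.46  0.46 -0.82  2.05  0.46  0.82  0.77]
100 [ 0.54  0.51 -0.93  2.04  0.54  0.86  1.04]
120 [ 0.69  0.64 -1.18  2.04  0.73  0.97  1.22]
140 [ 0.69  0.64 -1.18  2.04  0.73  0.97  1.57]
160 [ 0.69  0.64 -1.18  2.04  0.73  0.97  1.92]
180 [ 0.69  0.64 -1.18  2.04  0.73  0.97  2.27]
```

Run:
```python
from rig import *
from g import *
import cv2
lx,ly=frame()
p=H-.03*lx-.05*ly; p[2]=.33
movep(p,ori(lx))
for i in range(2):
    if i: 
        p=H+.03*lx-.05*ly; p[2]=.33
        move_l(p,ori(lx),feed=.15)
    s=sense(); im,d=camera("wrist"); cv2.imwrite(f"pics/c{i}.png",im[:,:,::-1]); np.savez(f"pics/c{i}.npz",p=im,pos=s["position"],rot=s["tcp_rot"]); print(s["time_s"],s["position"])
```

```text
2.4 [ 0.45639685 -0.00946131  0.32980522]
3.0 [0.51344619 0.00768638 0.32952651]
```

View pics/c0.png

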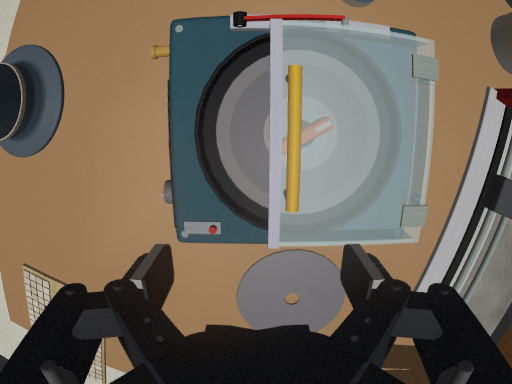

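View pics/c1.png

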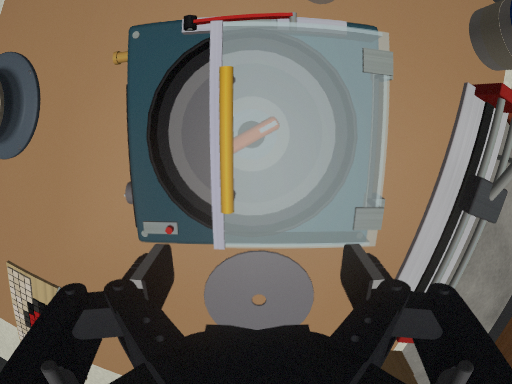

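Run:
```python
from rig import camera_params
from h import *
cp=camera_params("wrist"); B=[];S=[]
for i,(by,bk) in enumerate((((280,50,310,225),(278,110,340,160)),((210,50,240,225),(235,110,285,160)))):
    z=np.load(f"pics/c{i}.npz"); S.append((z["pos"],z["rot"]))
    b=blob(z["p"],(20,130,110),(32,255,255),by); k=blob(z["p"],(0,40,100),(17,255,255),bk); B.append((b,k)); print([x.round(1) for x in b[:3]],b[4],[x.round(1) for x in k[:3]],k[4],k[3])
def T(a,b): return tri(wray(cp,*S[0],*a),wray(cp,*S[1],*b))
def order(b,ax): return sorted(b[1:3],key=lambda e:e[ax])
for k,ax in ((0,1),(1,0)):
    a=order(B[0][k],ax); b=order(B[1][k],ax)
    P=[T(a[i],b[i]) for i in (0,1)]
    for x,e in P: print(x.round(4),np.round(e,4))
    c,e=T(B[0][k][0],B[1][k][0]); print("cen",c.round(4),e)
    d=P[0][0]-P[1][0]; print("dir",np.arctan2(d[1],d[0]),np.linalg.norm(d), "mid",(P[0][0]+P[1][0])/2)
```

```text
[array([293.8, 136.6], dtype=float32), array([295. ,  64.9], dtype=float32), array([292.5, 211.1], dtype=float32)] 1797 [array([313., 131.], dtype=float32), array([331., 122.], dtype=float32), array([298.2, 138.4], dtype=float32)] 305 ((314.6000061035156, 130.20001220703125), (12.521980285644531, 36.671512603759766), 63.43495178222656)
[array([226.1, 137.9], dtype=float32), array([225.4,  66. ], dtype=float32), array([226.4, 213. ], dtype=float32)] 1834 [array([252.5, 134.9], dtype=float32), array([276.4, 121.5], dtype=float32), array([232.3, 146.1], dtype=float32)] 469 ((254.32369995117188, 133.78973388671875), (12.272561073303223, 50.52802276611328), 60.80251693725586)
[0.4564 0.1082 0.1905] [0.0001 0.0001]
[ 0.4905 -0.0163  0.1948] [0.0002 0.0002]
cen [0.4731 0.0475 0.1865] [np.float64(1.5591722453218384e-05), np.float64(1.5591722453249358e-05)]
dir 1.8377279593712874 0.1290980550435915 mid [0.47345105 0.04596737 0.19262802]
[0.479  0.0443 0.1834] [0.0029 0.0029]
[0.5153 0.0726 0.13  ] [0.0002 0.0002]
cen [0.4942 0.0556 0.1586] [np.float64(0.0015944067511123048), np.float64(0.0015944067511122388)]
dir -2.4789204021343973 0.07052891339748074 mid [0.49714433 0.05845534 0.15671558]
```

```bash
sed -i 's/^yaw=.*/yaw=0.268/; s/^H=.*/H=np.array([0.4729,0.0468,0.1895])/' g.py
python3 - <<'E'
from rig import *
from g import *
import cv2
lx,ly=frame(); R=ori(lx)
command_gripper(.05,25)
p=H.copy(); p[2]=.25; move_l(p,R,feed=.15)
s=sense(); im,d=camera("wrist"); cv2.imwrite("pics/d0.png",im[:,:,::-1])
p[2]=.1955; hit=move_l(p,R,feed=.06,until_force=6); s=sense(); print(hit,s["position"],s["wrist_force"])
if not hit:
    command_gripper(0,25); s=sense(); print(s["finger_gap"],s["wrist_force"],s["ft_torque"],s["position"],s["time_s"])
    im,d=camera("wrist"); cv2.imwrite("pics/d1.png",im[:,:,::-1])
E
```

```text
False [0.47322858 0.04691891 0.19584771] [ 0.76101196 -0.0502466   0.15994843]
0.010888977910542823 [ 3.03630301  1.34996525 -1.63177533] [ 0.18875055 -0.86641287 -0.02328423] [0.47414332 0.04711034 0.19594783] 5.825
```

View pics/d1.png

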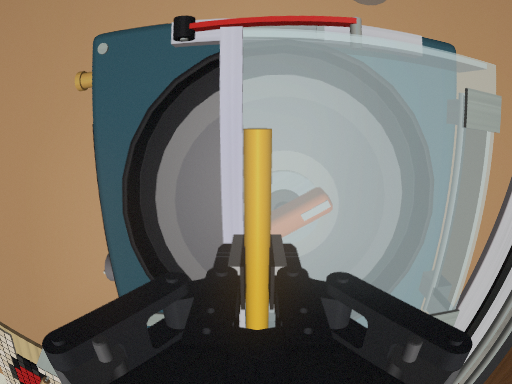

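```bash
sed -i 's/^H=.*/H=np.array([0.4742,0.0471,0.1895])/' g.py
cat >> g.py <<'E'
def arc(th,tilt):
    lx,ly=frame(); hinge=H+.165*lx-np.array([0,0,.078])
    a=th+np.arctan2(78,165); r=np.hypot(.165,.078)
    g=hinge-r*np.cos(a)*lx+np.array([0,0,r*np.sin(a)])
    R=ori(lx,tilt); return g-.006*R[:,0],R
E
python3 - <<'E'
from rig import *
from g import *
import cv2
for th in np.arange(.07,.601,.0663):
    p,R=arc(th,.3*th); move_l(p,R,feed=.07); s=sense()
    print(round(th,2),s["position"]-p,s["wrist_force"].round(1),s["finger_gap"].round(4))
    if np.linalg.norm(s["wrist_force"])>30: print("STOP");break
print(s["time_s"])
for n in("side","wrist"):
    im,d=camera(n); cv2.imwrite(f"pics/e_{n}.png",im[:,:,::-1])
E
```

```text
Traceback (most recent call last):
AttributeError: 'float' object has no attribute 'round'
```

Run:
```python
from rig import *
from g import *
import cv2
for th in np.arange(.07,.601,.0663)[1:]:
    p,R=arc(th,.3*th); move_l(p,R,feed=.07); s=sense()
    print(round(th,2),(s["position"]-p).round(4),s["wrist_force"].round(1),round(s["finger_gap"],4))
    if np.linalg.norm(s["wrist_force"])>30: print("STOP");break
print(s["time_s"])
for n in("side","wrist"):
    im,d=camera(n); cv2.imwrite(f"pics/e_{n}.png",im[:,:,::-1])
```

```text
0.14 [-0.0008 -0.0002 -0.0006] [ 0.  -0.5 -3.9] 0.0109
0.2 [-0.001  -0.0003 -0.0005] [-3.1  0.4 -2.1] 0.0111
0.27 [-0.0011 -0.0004 -0.0004] [-4.3 -1.6  0.3] 0.0109
0.34 [-0.0011 -0.0004 -0.    ] [-6.  -2.5  1.7] 0.0107
0.4 [-0.0011 -0.0004  0.0003] [-6.5 -1.9  3.3] 0.0109
0.47 [-0.0012 -0.0004  0.0006] [-7.  -2.8  5.3] 0.0111
0.53 [-0.001  -0.0004  0.0011] [-8.3 -3.4  7.4] 0.0107
0.6 [-0.0008 -0.0004  0.0016] [-7.9 -2.1  8.8] 0.0111
8.8167
```

View pics/e_side.png

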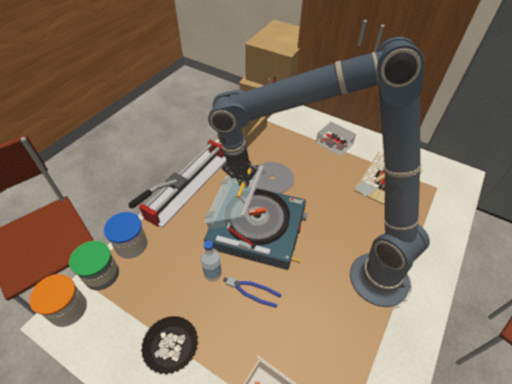

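View pics/e_wrist.png

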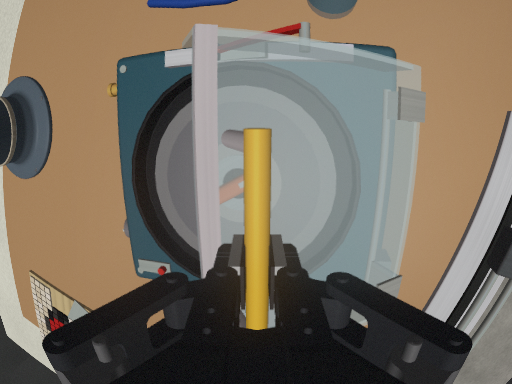

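```bash
sed -i 's/^H=.*/H=np.array([0.4725,0.0466,0.1915])/' g.py
python3 - <<'E'
from rig import *
from g import *
import cv2
for th in np.arange(.65,1.101,.0643):
    p,R=arc(th,.3*th); move_l(p,R,feed=.07); s=sense()
    print(round(th,2),(s["position"]-p).round(4),s["wrist_force"].round(1),round(s["finger_gap"],4))
    if np.linalg.norm(s["wrist_force"])>35: print("STOP");break
sleep(.3)
print(s["time_s"])
for n in("side","wrist","scene"):
    im,d=camera(n); cv2.imwrite(f"pics/f_{n}.png",im[:,:,::-1])
a=cv2.imread("pics/f_side.png")[145:275,185:325]; cv2.imwrite("pics/f_side2.png",cv2.resize(a,None,fx=4,fy=4,interpolation=2))
E
```

```text
0.65 [ 0.0005 -0.     -0.0002] [-1.5 -0.5 -3.4] 0.0109
0.71 [-0.     -0.0002 -0.0002] [-1.2 -2.  -2.3] 0.0111
0.78 [-0.0001 -0.0002  0.0001] [-3.  -1.8  0.4] 0.011
0.84 [-0.0001 -0.0003  0.0004] [-3.2 -2.6  3.2] 0.0108
0.91 [ 0.0004 -0.0001  0.0008] [-1.8 -3.1  4.1] 0.011
0.97 [ 0.0004 -0.0001  0.0008] [-3.  -2.9  5.4] 0.0107
1.04 [ 0.0007 -0.0001  0.0009] [-2.5 -1.7  6.6] 0.011
1.1 [0.0013 0.0001 0.0009] [-0.3 -2.5  5.8] 0.0108
11.4083
```

View pics/f_side2.png

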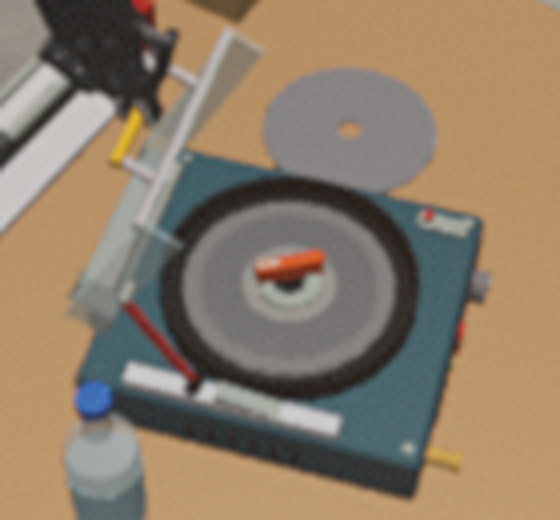

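View pics/f_wrist.png

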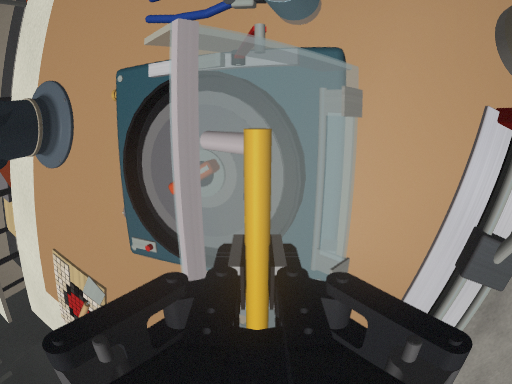

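Run:
```python
from rig import *
from g import *
import cv2
hit=False
for th in (1.08,1.06,1.04,1.03,1.02,1.01,1.0,.99,.98,.97):
    p,R=arc(th,.33); move_l(p,R,feed=.03); s=sense(); f=s["wrist_force"]
    lx,ly=frame(); a=th+.4415; t=np.sin(a)*lx+[0,0,np.cos(a)]; rr=-np.cos(a)*lx+[0,0,np.sin(a)]
    print(th,(s["position"]-p).round(4),f.round(1),"tang",round(f@t,1),"rad",round(f@rr,1),round(s["finger_gap"],4))
    if f@t>8: print("rest");break
print(s["time_s"])
im,d=camera("side"); cv2.imwrite(f"pics/g_side.png",im[:,:,::-1])
a=cv2.imread("pics/g_side.png")[145:275,185:325]; cv2.imwrite("pics/g_side2.png",cv2.resize(a,None,fx=4,fy=4,interpolation=2))
```

```text
1.08 [0.0008 0.     0.0008] [ 0.1 -2.1  6.5] tang -0.1 rad 6.5 0.0107
1.06 [0.0008 0.     0.0007] [-0.3 -2.4  7.1] tang -0.4 rad 7.1 0.0107
1.04 [0.001  0.0001 0.0007] [-0.2 -2.6  5. ] tang -0.5 rad 5.0 0.0108
1.03 [0.0008 0.     0.0005] [-0.6 -1.8  5.9] tang -0.5 rad 6.0 0.0109
1.02 [0.0008 0.0001 0.0005] [ 0.9 -2.1  5.9] tang 0.9 rad 5.8 0.0108
1.01 [0.0016 0.0003 0.0006] [ 4.1 -1.2  4.9] tang 4.2 rad 4.4 0.0111
1.0 [0.0029 0.0006 0.0007] [ 7.6 -0.1  4.9] tang 7.8 rad 3.9 0.0108
0.99 [0.0043 0.001  0.001 ] [10.9  0.7  5.5] tang 11.4 rad 3.9 0.0106
rest
13.9333
```

View pics/g_side2.png

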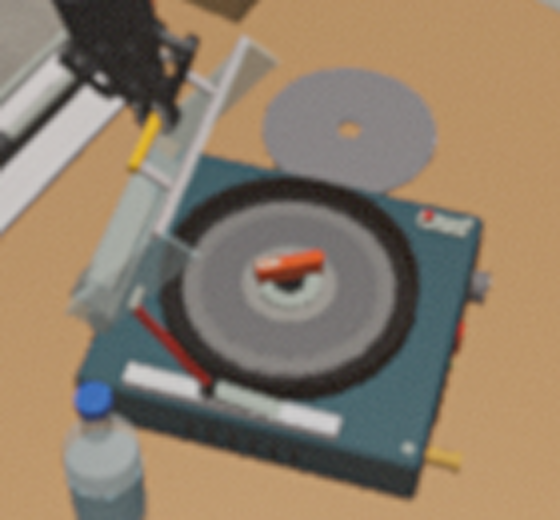

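Run:
```python
from rig import *
from g import *
import cv2
p,R=arc(1.013,.33); move_l(p,R,feed=.03); s=sense(); print(s["wrist_force"].round(1))
command_gripper(.027); s=sense(); print(s["finger_gap"],s["wrist_force"].round(1),s["position"]-p)
hit=move_l(p-R[:,0]*.045,R,feed=.06,until_force=6); print(hit)
if not hit: move_l(p-R[:,0]*.14,R,feed=.15)
s=sense(); print(s["time_s"],s["wrist_force"].round(1),s["position"])
im,d=camera("side"); cv2.imwrite(f"pics/h_side.png",im[:,:,::-1])
a=cv2.imread("pics/h_side.png")[105:275,185:325]; cv2.imwrite("pics/h_side2.png",cv2.resize(a,None,fx=3.5,fy=3.5,interpolation=2))
```

```text
[ 3.7 -1.4  6. ]
0.02687872381297969 [ 0.7 -0.7 -1.3] [-0.00064406  0.00046915 -0.00094192]
False
16.2583 [-0.1  0.7 -0.7] [0.65654162 0.09713968 0.43191512]
```

View pics/h_side2.png

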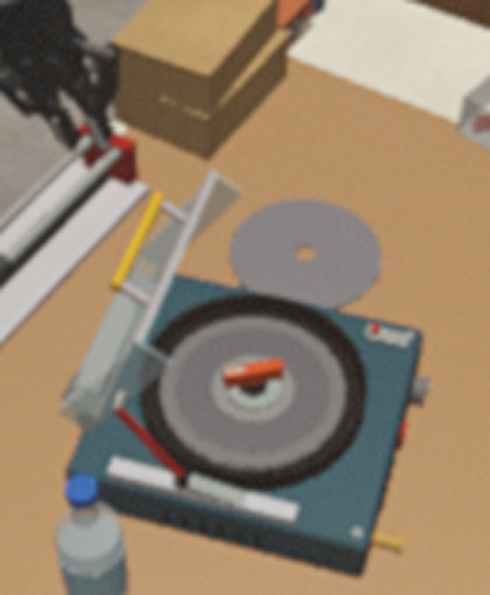

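Run:
```python
from rig import *
from g import *
import cv2
lx,ly=frame(); zd=-.83; R=ori([np.cos(zd),np.sin(zd),0])
pts=[np.array([.46,.02,.40]),np.array([.49,.06,.36])]
command_gripper(.05,40)
for i,p in enumerate(pts):
    movep(p,R) if i==0 else move_l(p,R)
    s=sense(); im,d=camera("wrist"); cv2.imwrite(f"pics/k{i}.png",im[:,:,::-1]); np.savez(f"pics/k{i}.npz",p=im,pos=s["position"],rot=s["tcp_rot"]); print(s["time_s"],s["position"],s["joint_pos"].round(2))
```

```text
17.5167 [0.4608871  0.02037495 0.40089787] [ 0.42  0.04 -0.57  1.77  0.02  1.33 -0.98]
18.1417 [0.49061012 0.06009932 0.35985408] [ 0.34  0.13 -0.61  1.78  0.08  1.26 -1.11]
```

View pics/k0.png

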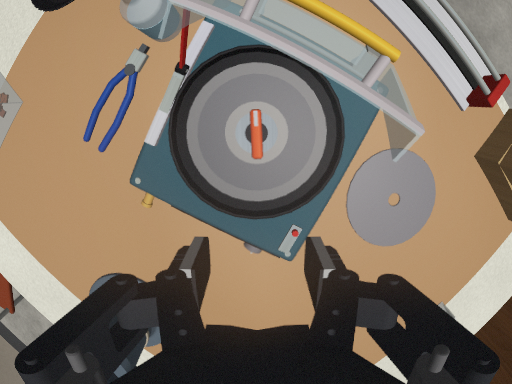

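View pics/k1.png

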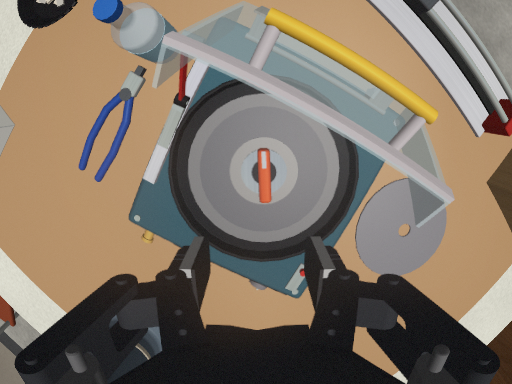

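Run:
```python
from rig import camera_params
from h import *
from g import *
cp=camera_params("wrist"); S=[];B=[]
for i,box in enumerate(((235,100,280,170),(240,135,290,215))):
    z=np.load(f"pics/k{i}.npz"); S.append((z["pos"],z["rot"]))
    k=blob(z["p"],(0,120,100),(17,255,255),box); B.append(k); print([x.round(1) for x in k[:3]],k[3],k[4])
rc=[np.array(b[3][0]) for b in B]
x,e=tri(*[wray(cp,*S[i],*rc[i]) for i in (0,1)]); print("rect centre",x.round(4),e)
for a in (0,1):
    E=[sorted(b[1:3],key=lambda q:q[1])[a] for b in B]
    x,e=tri(*[wray(cp,*S[i],*E[i]) for i in (0,1)]); print(x.round(4),np.round(e,4))
for i in (0,1):
    q=[plane(wray(cp,*S[i],*e),.132) for e in sorted(B[i][1:3],key=lambda q:q[1])]; d=q[0]-q[1]; print("plane .132 mid",((q[0]+q[1])/2).round(4),"ang",np.arctan2(d[1],d[0]),np.linalg.norm(d))
lx,ly=frame(); print(H+.02*lx)
```

```text
[array([256.2, 136.3], dtype=float32), array([254.4, 109. ], dtype=float32), array([257.6, 158.2], dtype=float32)] ((256.00445556640625, 133.56637573242188), (49.29057693481445, 11.374749183654785), 86.18592071533203) 449
[array([264.2, 177.9], dtype=float32), array([264., 149.], dtype=float32), array([264., 202.], dtype=float32)] ((264.0, 175.5), (53.0, 12.0), 90.0) 544
rect centre [0.4929 0.0505 0.1231] [np.float64(6.301103927055016e-06), np.float64(6.301103927039853e-06)]
[0.5162 0.0735 0.1283] [0.001 0.001]
[0.4694 0.0274 0.1252] [0.001 0.001]
plane .132 mid [0.4932 0.0507 0.132 ] ang 0.8083515933195037 0.06440591942082738
plane .132 mid [0.4937 0.0514 0.132 ] ang 0.7474433005845639 0.06437554852599799
[0.49178605 0.05189607 0.1915    ]
```

```bash
cat > kn.py <<'E'
from g import *
KB=np.array([.4932,.0510]); A0=.775
def kp(zdeg_rad,z): return np.array([KB[0],KB[1],z]), ori([np.cos(zdeg_rad),np.sin(zdeg_rad),0])
E
python3 - <<'E'
from rig import *
from kn import *
import cv2
z0=A0+np.pi/2
p,R=kp(z0,.38); movep(p,R); s=sense(); print(s["time_s"],s["joint_pos"].round(2))
p,R=kp(z0,.23); move_l(p,R,feed=.15)
s=sense(); im,d=camera("wrist"); cv2.imwrite("pics/m0.png",im[:,:,::-1]); np.savez("pics/m0.npz",p=im,pos=s["position"],rot=s["tcp_rot"])
im,d=camera("side"); cv2.imwrite("pics/m0s.png",im[:,:,::-1])
for a in np.linspace(0,.95,5):
    q=inverse_kinematics(*kp(z0+a,.13)); print(a,None if q is None else np.round(q,2))
E
```

```text
20.7667 [ 0.81  0.24 -1.18  1.72  0.23  1.33  1.94]
0.0 [ 0.56  0.52 -0.96  2.04  0.56  0.87  1.63]
0.2375 [ 0.6   0.55 -1.01  2.04  0.6   0.89  1.83]
0.475 [ 0.63  0.57 -1.06  2.03  0.64  0.91  2.03]
0.7124999999999999 [ 0.66  0.6  -1.11  2.03  0.68  0.94  2.24]
0.95 [ 0.68  0.63 -1.16  2.03  0.72  0.96  2.44]
```

View pics/m0.png

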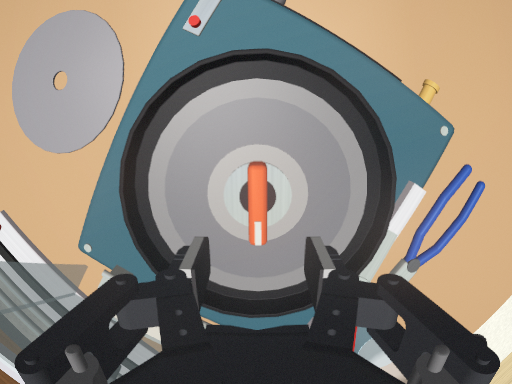

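View pics/m0s.png

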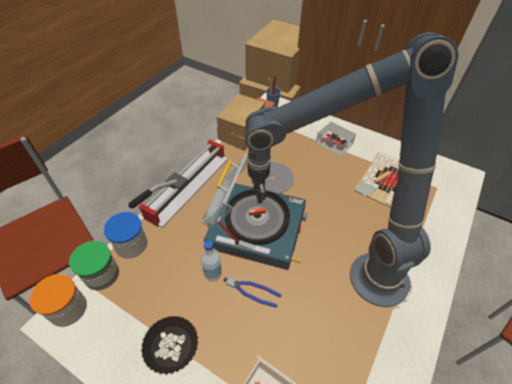

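Run:
```python
from rig import *
from kn import *
import cv2
z0=A0+np.pi/2
p,R=kp(z0,.130); hit=move_l(p,R,feed=.08,until_force=6); s=sense(); print(hit,s["position"],s["wrist_force"].round(1))
if not hit:
    command_gripper(0,60); s=sense(); print(s["finger_gap"],s["wrist_force"].round(1),s["position"])
    q=s["joint_pos"]
    for a in np.linspace(0,.9,8)[1:]:
        movep(*kp(z0+a,.130)); s=sense(); print(round(a,2),s["wrist_force"].round(1),s["ft_torque"].round(2),round(s["finger_gap"],4),s["time_s"])
        if np.linalg.norm(s["wrist_force"])>30: print("STOP");break
    im,d=camera("side"); cv2.imwrite("pics/n_s.png",im[:,:,::-1])
    a=im[145:275,185:325,::-1]; cv2.imwrite("pics/n_s2.png",cv2.resize(a,None,fx=4,fy=4,interpolation=2))
```

```text
False [0.49355309 0.05109863 0.13046085] [ 0.1 -0.2  0.3]
0.013914871228847676 [-1.8 -0.9  4.6] [0.4932583  0.0510701  0.13039889]
0.13 [-2.3 -1.6  5.4] [-0.17  0.3   0.2 ] 0.014 24.075
0.26 [-0.9 -0.1  6. ] [-0.19  0.33  0.13] 0.0138 24.325
0.39 [-0.8 -1.   4.9] [-0.19  0.21  0.12] 0.0142 24.575
0.51 [-0.1 -0.8  4.8] [-0.18  0.19  0.17] 0.0142 24.825
0.64 [-0.4 -0.5  4.9] [-0.26  0.17  0.09] 0.0139 25.075
0.77 [ 0.4 -1.   4.6] [-0.29  0.13  0.14] 0.014 25.325
0.9 [-1.2 -1.3  4.9] [-0.23  0.1   0.15] 0.0141 25.575
```

View pics/n_s2.png

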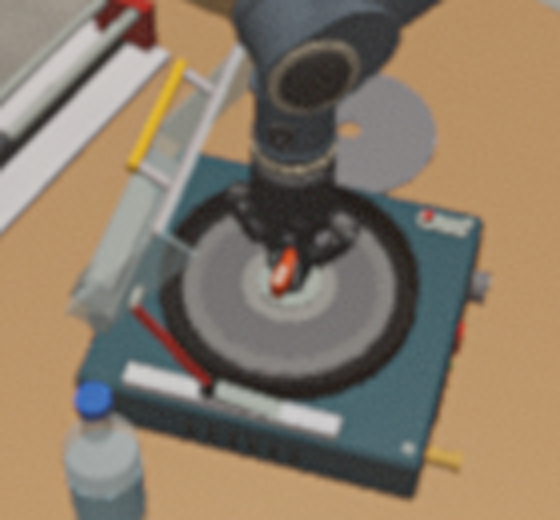

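Run:
```python
from rig import *
from kn import *
import cv2
z0=A0+np.pi/2
command_gripper(.05)
p,R=kp(z0+.9,.30); move_l(p,R,feed=.15)
p,R=kp(z0+.9-np.pi,.30); movep(p,R)
p,R=kp(z0+.9-np.pi,.23); move_l(p,R)
s=sense(); print(s["time_s"],s["joint_pos"].round(2)); im,d=camera("wrist"); cv2.imwrite("pics/o.png",im[:,:,::-1])
np.savez("pics/o.npz",p=im,pos=s["position"],rot=s["tcp_rot"])
for a in np.linspace(.9,np.pi+.05,8):
    q=inverse_kinematics(*kp(z0+a-np.pi,.13)); print(a,None if q is None else np.round(q,2))
```

```text
30.375 [ 0.39  0.27 -0.68  1.95  0.21  0.99 -0.28]
0.9 [ 0.32  0.41 -0.63  2.05  0.34  0.78 -0.41]
1.227370379084256 [ 0.36  0.42 -0.68  2.05  0.37  0.79 -0.11]
1.5547407581685122 [ 0.4   0.44 -0.73  2.04  0.41  0.8   0.19]
1.8821111372527684 [ 0.44  0.45 -0.78  2.04  0.44  0.82  0.48]
2.2094815163370245 [ 0.49  0.48 -0.86  2.04  0.49  0.84  0.76]
2.5368518954212806 [ 0.54  0.51 -0.93  2.04  0.54  0.86  1.05]
2.864222274505537 [ 0.58  0.54 -0.99  2.04  0.59  0.88  1.33]
3.191592653589793 [ 0.63  0.57 -1.06  2.03  0.64  0.91  1.61]
```

View pics/o.png

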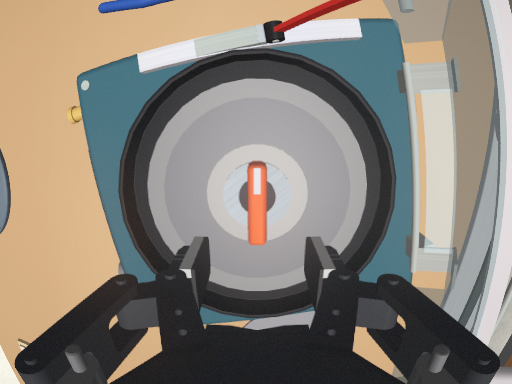

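The picture shows the knob bar upright at columns 248–268, its white end at the top. The turn so far tracked exactly, and the red leg's roller sits behind the catch at (275, 32).

Run:
```python
from rig import *
from kn import *
import cv2
z0=A0+np.pi/2-np.pi
p,R=kp(z0+.9,.130); hit=move_l(p,R,feed=.08,until_force=6); s=sense(); print(hit,s["wrist_force"].round(1))
if not hit:
    command_gripper(0,60); s=sense(); print(s["finger_gap"],s["wrist_force"].round(1))
    for a in np.linspace(.9,np.pi+.01,18)[1:]:
        movep(*kp(z0+a,.130)); s=sense()
        f=np.linalg.norm(s["wrist_force"])
        if f>30: print("STOP",a);break
    print(a,s["wrist_force"].round(1),s["ft_torque"].round(2),s["finger_gap"],s["time_s"])
    command_gripper(.05)
    move_l(kp(z0+a,.30)[0],R if False else kp(z0+a,.30)[1],feed=.15)
    s=sense(); im,d=camera("wrist"); cv2.imwrite("pics/q.png",im[:,:,::-1]); np.savez("pics/q.npz",p=im,pos=s["position"],rot=s["tcp_rot"])
    im,d=camera("side"); im=im[105:275,185:325,::-1]; cv2.imwrite("pics/q_s.png",cv2.resize(im,None,fx=3.5,fy=3.5,interpolation=2)); print(s["time_s"])
from h import blob,wray,plane
z=np.load("pics/q.npz"); cp=camera_params("wrist")
k=blob(z["p"],(0,120,100),(17,255,255),(220,100,300,230)); q=[plane(wray(cp,z["pos"],z["rot"],*e),.132) for e in k[1:3]]; print(k[1:3],np.arctan2(*(q[0]-q[1])[1::-1]), (q[0]+q[1])/2)
```

```text
False [-0.4 -0.3 -0.8]
0.013547368882755335 [-0.  -1.1  3.4]
3.151592653589793 [2.8 1.6 4.9] [ 0.2  -0.65  0.12] 0.013659463115411677 36.4833
38.2
(array([256., 153.], dtype=float32), array([256., 217.], dtype=float32)) -2.356953119323644 [0.49167586 0.04876076 0.132     ]
```

View pics/q.png

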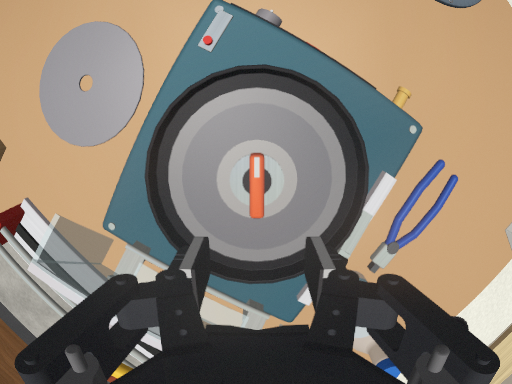

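View pics/q_s.png

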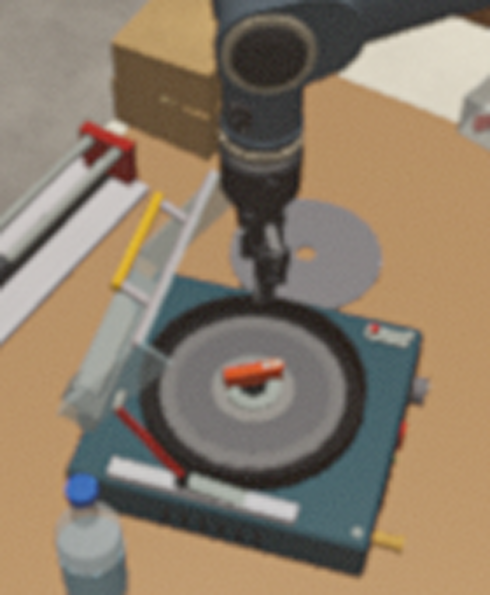

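Run:
```python
from rig import *
from kn import *
p,R=kp(A0-np.pi/2+np.pi+.01,.36); move_l(p,R,feed=.15); s=sense(); print(s["time_s"],s["wrist_force"].round(1)); print(finish_job())
```

```text
38.85 [ 0.6 -0.8  0.4]
the job is handed in; nothing more can be done
None
```

I lifted the hood by its yellow bar to about 1.10 rad. The red leg dropped behind its catch, and I lowered the hood until the leg carried it at about 1.01 rad, then let go. I then turned the orange knob about half a turn anticlockwise in two grips: 0.9 rad, then the rest. I handed the job in at about 39 s of the 67 s allowed.

- **Hood and leg:** the last side picture shows the hood still propped, with the roller behind the catch. The hood stayed in the grip until it rested on the leg.
- **Knob:** its white end now points at the robot. The wrist picture gives 3.15 rad of turn, against 3.14 asked.
- **Forces:** the wrist force stayed near 12 N or below at every reading.
- **Bystanders:** the robot did not go near the loose items. The bottle, nippers and spare disc look unmoved in the last pictures; I did not check the tub and dish at the end.
- **Disagreements:** my first estimate of the bar's position was 1–2 mm out. It showed as about 12 N of side load while lifting, so I corrected the path at about 0.6 rad. The last picture also puts the knob's centre about 2–3 mm from my earlier measurement, with no effect on the grip.

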